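Oil bottle to the honing board, big chisel ready over the stone

ROBOT

A 6-joint arm with a two-finger parallel gripper is mounted at the origin on the work surface. World frame = base frame: x ahead of the robot, y to its left, z up, the work surface at z = 0. Lengths are in m, angles in rad, forces in N, time in s.
With the tool pointing down it reaches from about 0.35 to 0.85 m from the base axis. Payload 8.1 kg.
Tool frame: the origin (TCP) lies between the finger pads; the fingertips stand tips_ahead ahead of it and the grasp point (between the pads) lies 8 mm behind it (tips_ahead is the distance from the TCP to the fingertips, in m); z points along the fingers, x is the direction in which the jaws open and shut, and the axes are right-handed (so a half turn about z gives the same grasp; the last joint's range is limited). The gripper opens to 93 mm and grips with 3 to 60 N. Pads are 15 mm wide; open, the fingers measure 128 mm over their backs; the gripper's body (75 mm by 188 mm) begins 65 mm behind the grasp point.
Start: joints at [-1.42, 0.13, 1.488, -0, 1.523, -0.085], TCP at [0.14, -0.583, 0.23] pointing down, gripper open.
Joint ranges: [-2.96, 2.96], [-0.89, 2.26], [0.02, 2.5], [-1.34, 4.48], [0, 2.73], [-2.66, 2.66]. Speed limits (rad/s): [2.39, 2.39, 2.79, 3.14, 3.14, 3.14].

INTERFACE

Orientations are given as a rotation vector (axis times angle).
In Python, from plant import * gives the robot as it stands.
- The arm moves only by the tool play_rows, never from a script. Its argument "increments" is a list that holds one entry, the list of rows, each a list of 4 numbers: the shift along the tool's x, y, z in cm, then the turn about the tool's z in rad. A call has 1 to 5 rows; each row is the pose to reach, as a shift and turn from the pose measured when the call began, along the tool's axes at that moment; what a row does not reach only later rows make up. A row lasts 1/10 s, in which the tool goes at most 50 mm and 8.59 degrees, less where a joint would pass 70% of its speed; a pose out of reach is approached as far as the arm can. A call with a gripper value outside its range is refused whole. "jaw" is the finger opening in cm, from 0 to 9.3, set as the call begins (left out, the last holds). The fingers move at their own pace and stop on an object; "squeeze" is the grip in N (left out, the last holds). Time passes only in rows, so rows that repeat a pose let the fingers close. It gives the time, the measured TCP pose, the force and the opening at its end, in the units of the state.
- read_state(): the state, without advancing time (a new reading comes with each control period).
- read_camera(name): name is "scene" or "top" or "wrist"; returns (picture, depth): 400x640x3 uint8, blue, green, red; 400x640 float32, m along the optical axis (not along the pixel's ray), 0 where there is no reading.
- camera_params(name): a dict with "K" (3x3 intrinsics, pixels), "k1" (the pictures are not rectified: a ray, as slopes to the right and down, at radius r is drawn at 1 + k1 r^2 times it, then the intrinsics apply), "eye" and "orientation" of the camera in the world. Camera axes: x right, y up, looking along -z (the intrinsics and any distortion apply to the point x, -y, -z); pixel columns grow to the right and rows downward; lengths in m; the calibration is good to about 2 mm. A picture is of the moment at which its call begins: read the wrist's pose just before it. camera_params takes no time and is no camera call; for the wrist camera it gives the pose at the moment of the call.
- close_job(): hands the job in, once; it reports no verdict.
The state is a dict: "t": time; "q": joint angles; "dq": joint speeds; "joint_torque": joint torques, N m; "tool_pos": TCP position; "orientation": TCP orientation; "force": force on the tool from outside, world axes, zero at the start; "wrist_torque": the same for the moment, N m; "opening": finger opening in m.
Only numpy, scipy, OpenCV 4.12 (cv2) and the standard library are available. Lean on these libraries where they do the work, as an engineer would, in place of code of your own. Each camera call takes 0.05 s, during which the arm holds its last target.

TASK

Get ready to hone: first stand the small capped oil bottle upright on the bare half of the honing board, beside the oilstone, and let go of it. Then draw the big chisel (the one with the tallest, thickest handle) up out of the rack and finish while still holding it over the oilstone: blade down, slanted at about 45 degrees, its cutting edge level from side to side and about 5 cm above the stone, touching nothing but the gripper. Never let the chisel touch the board or stone, do not tip the bottle over, and leave the other tools and things where they are.

Things in the scene. Friction and masses are not known exactly. Their poses are not given: they have to be found in the camera images.
- oil_center (a point): Oil bottle: small amber glass bottle with black cap and paper label, round, 48 mm across the body, 95 mm tall, about 0.16 kg, standing upright on the bench at the start. The point is on its axis half-way up (47.5 mm above its underside); the z axis points to the cap.
- oil: The same oil bottle; origin at the centre of its underside, z to the cap.
- honing_board: Fixed plywood board on the bench, 240 mm (its x) by 200 mm (its y), 18 mm thick; origin at the centre of its underside. The +y half carries the grey oilstone, the -y half is bare and is where the bottle goes. A 10 mm high cleat stands at each end of the stone.
- stone_top (a point): Centre of the top face of the oilstone, 46 mm above the bench; stone 200 mm (x) by 70 mm (y), 28 mm thick, fixed on the board. Axes as the board's.
- bare_half (a point): Centre of the bare half of the honing board, on its upper face (18 mm above the bench); the bare area is 240 mm (x) by about 110 mm (y).
- rack: Fixed wooden chisel rack, 240 mm long (its y), 90 mm deep (its x), 105 mm high; origin at the centre of its underside. Its 18 mm thick top board has three slots, 65 mm apart along y, each 36 mm (y) by 10 mm (x). A chisel hangs in each, blade down through the slot, handle standing on the board; the order varies.
- big_handle (a point): Big chisel: round wooden handle 92 mm tall, 29 mm thick, steel blade 30 mm wide (its y), 4 mm thick (its x), reaching 85 mm below the handle; about 0.17 kg, balancing near the foot of the handle. The point is on the axis half-way up the handle: 46 mm above the handle's foot, 131 mm above the cutting edge. z points from blade to handle end (up at the start), y along the width of the blade.
- big_edge (a point): Middle of the big chisel's cutting edge, at the blade's end, 131 mm from point big_handle along -z; same axes; y runs along the edge.
- big: The same big chisel; origin on the axis at the handle's foot, where the blade begins.
- mid: Medium chisel, leave alone: handle 66 mm tall and 23 mm thick, blade 18 mm wide, 85 mm long; origin at the handle's foot; its handle top is 171 mm above the bench.
- slim: Slim chisel, leave alone: handle 66 mm tall and 23 mm thick, blade 10 mm wide, 85 mm long; origin at the handle's foot; its handle top is 171 mm above the bench.
- jar: Squat clear glass jar with steel lid, 72 mm across, 75 mm tall, leave alone; origin at its underside.
- tin: Dark steel tin, 76 mm across, 85 mm tall, leave alone; origin at its underside.
- offcut: Wooden block 90 x 50 x 35 mm, leave alone; origin at its underside.
- mallet: Wooden mallet lying on its side, about 265 mm long (its x, head to +x), head 65 x 120 x 80 mm centred 120 mm along +x, leave alone; origin at bench level, 40 mm beside the mallet (the mallet's middle line lies at y = -40 mm).
- brush: Hand brush lying along its x, about 200 mm long, leave alone; origin at its underside.
Not all that is in view belongs to the job. Leave any purple look-alike of the oil alone.

How it is judged:
By the outcome, as a careful person would: the job done as asked, in the order asked, and still so for the second after the job is handed in, while the arm keeps its last pose, push and grip.
It also fails if it takes over 45 s, if anything falls off the work surface, if the arm or the gripper's body presses on something with over 40 N, if the wrist force passes 120 N, or if a joint passes its speed limit or range.

## Working session

There is one attempt and no reset: what is moved stays moved. The work goes in short steps, Python scripts to look and compute and a tool call to move; the robot and the scene stay as the last step left them, time stands still between calls to the robot, and variables do not carry over. Pictures are saved under pics/ and viewed, and the job is handed in when it is done.

Besides the shell and the picture viewer there is one more tool, called in YAML: its name, and indented under it one key for each argument. play_rows: Moves the arm, as the interface text tells. Its arguments: {"type":"object","properties":{"increments":{"type":"array"},"jaw":{"type":"number"},"squeeze":{"type":"number"}},"required":["increments"]}

I'll start by looking at the scene.

```bash
ls; mkdir -p pics
python3 - <<'E'
from plant import *
import cv2,numpy as np
s=read_state();print(s)
for n in("scene","top","wrist"):
    p=camera_params(n);im,d=read_camera(n)
    np.savez(f"{n}0.npz",im=im,d=d,**{k:np.array(v) for k,v in p.items()})
    cv2.imwrite(f"pics/{n}0.png",im);print(n,p)
E
```

```text
pics
{'t': 0.0, 'q': array([-1.42042515e+00,  1.31153727e-01,  1.48929498e+00,  1.14471780e-05,
        1.52298509e+00, -8.53775920e-02]), 'dq': array([-0.0005477 , -0.0001134 ,  0.00096081,  0.00154148, -0.00093098,
        0.00178265]), 'joint_torque': array([ 1.79442675e-03, -5.59847403e+01, -4.91749191e+01,  7.70273223e-02,
        3.60258424e-02, -1.36562662e-04]), 'tool_pos': array([ 0.14009841, -0.58284576,  0.22858325]), 'orientation': array([-2.46627533e+00,  1.94399724e+00,  2.09724232e-03]), 'force': array([ 0.43910539, -0.30845829, -0.0049784 ]), 'wrist_torque': array([ 0.02093782,  0.01245592, -0.01319654]), 'opening': 0.09296664475791115}
scene {'K': array([[496.79451363,   0.        , 319.59051664],
       [  0.        , 496.79451363, 191.86778489],
       [  0.        ,   0.        ,   1.        ]]), 'k1': -0.02372491389875485, 'eye': array([ 1.38331133, -0.19181051,  1.17735142]), 'orientation': array([0.55493777, 0.4619338 , 1.27822938])}
top {'K': array([[386.25198448,   0.        , 312.43183748],
       [  0.        , 386.25198448, 201.00763763],
       [  0.        ,   0.        ,   1.        ]]), 'k1': -0.0030721881617817638, 'eye': array([ 0.36203152, -0.03992095,  1.37723693]), 'orientation': array([ 0.11109466, -0.1145013 , -1.54960291])}
wrist {'K': array([[322.32440774,   0.        , 317.10970689],
       [  0.        , 322.32440774, 200.4200549 ],
       [  0.        ,   0.        ,   1.        ]]), 'k1': -0.0028602293120113496, 'eye': array([ 0.21266252, -0.5665967 ,  0.38331441]), 'orientation': array([-0.22838986,  0.18239675, -1.32557963])}
```

View pics/scene0.png

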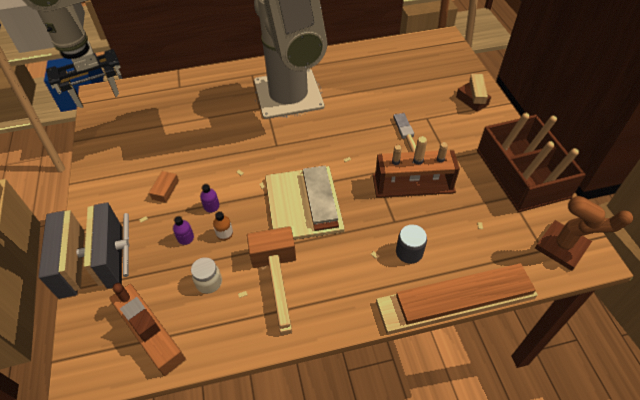

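View pics/top0.png

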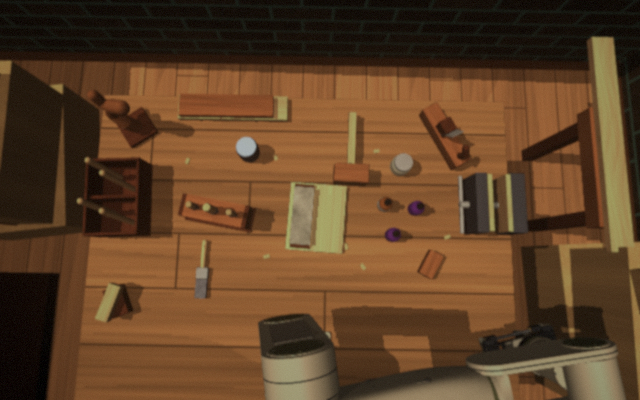

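View pics/wrist0.png

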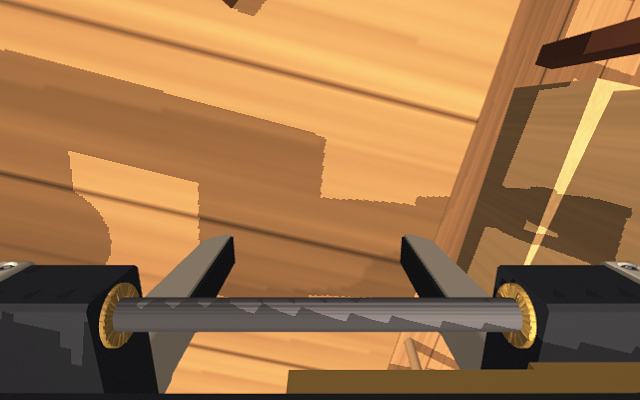

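The amber bottle with a black cap is at scene (222,225) and top (386,204). The purple look-alikes are at scene (209,198) and (183,230). The rack is at scene (418,172), with handles at (397,153), (420,148) and (442,150), and the middle one looks tallest. The board is at scene (305,198). The moves only allow turning about tool z, so the tool can't tilt the chisel. I'll have to pivot it in the jaws, using the fixed rack's slot edge. First I'll deproject the images.

```bash
cat > h.py <<'E'
import numpy as np,cv2
from scipy.spatial.transform import Rotation as R
def load(f):
    z=np.load(f);return z['im'],z['d'],{k:z[k] for k in('K','k1','eye','orientation')}
def snap(n,f):
    from plant import read_camera,camera_params
    p=camera_params(n);im,d=read_camera(n)
    np.savez(f"{f}.npz",im=im,d=d,**{k:np.array(v) for k,v in p.items()})
    cv2.imwrite(f"pics/{f}.png",im);return im,d,p
def undist(p,uv):
    return cv2.undistortPoints(np.float64(uv).reshape(-1,1,2),p['K'],np.array([float(p['k1']),0,0,0])).reshape(-1,2)
def cloud(d,p):
    v,u=np.mgrid[0:d.shape[0],0:d.shape[1]]
    s=undist(p,np.stack([u,v],-1).reshape(-1,2))
    z=d.reshape(-1)
    c=np.stack([s[:,0]*z,-s[:,1]*z,-z],-1)
    w=R.from_rotvec(p['orientation']).apply(c)+p['eye']
    w[z<=0]=np.nan
    return w.reshape(*d.shape,3)
def proj(p,X):
    c=R.from_rotvec(p['orientation']).inv().apply(np.atleast_2d(X)-p['eye'])
    c=c*[1,-1,-1]
    return cv2.projectPoints(c,np.zeros(3),np.zeros(3),p['K'],np.array([float(p['k1']),0,0,0]))[0].reshape(-1,2)
E
python3 - <<'E'
from h import *
import plant; print([x for x in dir(plant) if not x.startswith('_')])
print(getattr(plant,'tips_ahead',None))
for n,pts in(("scene",[(222,225),(209,198),(183,230),(397,150),(420,142),(442,147),(285,205),(320,195)]),("top",[(386,204),(417,208),(393,235),(191,203),(209,207),(231,211),(302,215),(332,217)])):
    im,d,p=load(n+"0.npz");w=cloud(d,p)
    for u,v in pts: print(n,u,v,w[v,u].round(4))
    x=cv2.resize(im[120:280,170:490] if n=="top" else im[110:270,160:480],(800,400),interpolation=cv2.INTER_CUBIC);cv2.imwrite(f"pics/{n}_crop.png",x)
E
```

```text
['IKError', 'camera_params', 'close_job', 'read_camera', 'read_state', 'tips_ahead']
0.011
scene 222 225 [ 0.5673 -0.2919  0.0665]
scene 209 198 [ 0.4619 -0.318   0.0629]
scene 183 230 [ 0.5566 -0.3974  0.0645]
scene 397 150 [0.5045 0.2197 0.1649]
scene 420 142 [0.5171 0.2783 0.1944]
scene 442 147 [0.5273 0.3432 0.1682]
scene 285 205 [ 0.508  -0.1088  0.0214]
scene 320 195 [ 0.5136 -0.0048  0.0432]
top 386 204 [ 0.5421 -0.2874  0.0973]
top 417 208 [ 0.532  -0.3941  0.086 ]
top 393 235 [ 0.4393 -0.3109  0.0911]
top 191 203 [0.5242 0.3431 0.1657]
top 209 207 [0.5087 0.2771 0.1968]
top 231 211 [0.5006 0.2144 0.1703]
top 302 215 [ 0.5055 -0.0058  0.0454]
top 332 217 [ 0.5038 -0.1115  0.0134]
```

View pics/scene_crop.png

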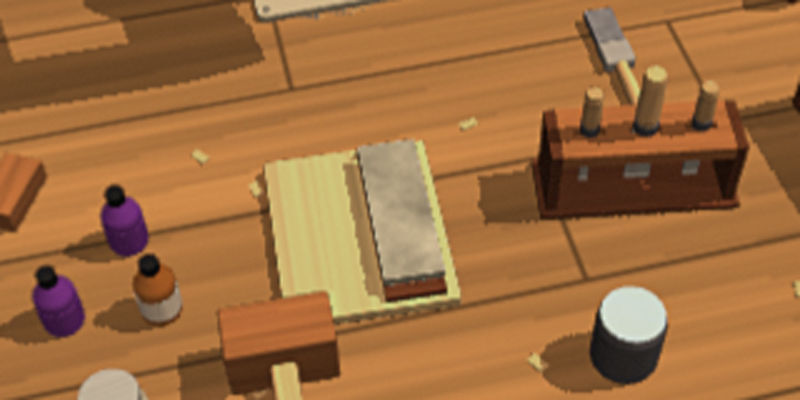

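View pics/top_crop.png

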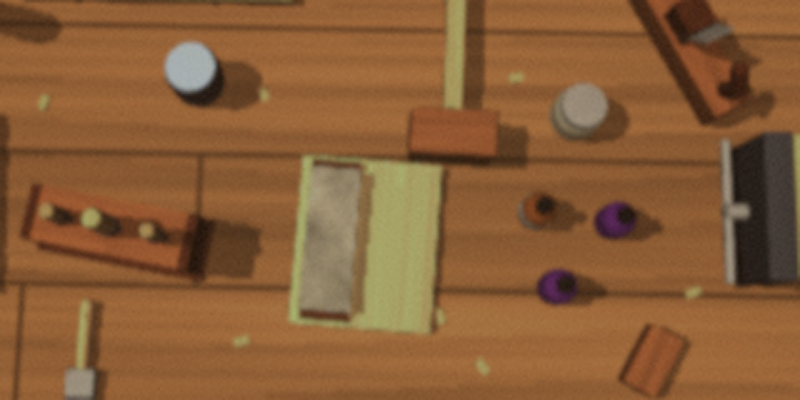

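```bash
cat > fit.py <<'E'
from h import *
from scipy.optimize import least_squares
def circ(P,r):
    f=lambda c:np.hypot(P[:,0]-c[0],P[:,1]-c[1])-r
    s=least_squares(f,np.nanmean(P,0)[:2],loss='soft_l1',f_scale=.002);return s.x.round(4),np.abs(s.fun).mean().round(4),len(P)
def rect(P):
    (c,wh,a)=cv2.minAreaRect((P[:,:2]*1000).astype(np.float32));return np.round(c,1),np.round(wh,1),round(a,2),len(P)
E
python3 - <<'E'
from fit import *
for n in("scene","top"):
    im,d,p=load(n+"0.npz");w=cloud(d,p).reshape(-1,3);w=w[~np.isnan(w[:,0])]
    def box(x0,x1,y0,y1,z0,z1): return w[(w[:,0]>x0)&(w[:,0]<x1)&(w[:,1]>y0)&(w[:,1]<y1)&(w[:,2]>z0)&(w[:,2]<z1)]
    print(n)
    b=box(.5,.62,-.34,-.24,.006,.055);print(' bottle',circ(b,.024))
    b=box(.5,.62,-.34,-.24,.088,.12);print(' cap',b.mean(0).round(4),np.median(b,0).round(4),len(b))
    b=box(.48,.55,.25,.31,.12,.185);print(' big side',circ(b,.0145))
    b=box(.48,.55,.25,.31,.190,.205);print(' big top',b.mean(0).round(4),len(b))
    for y in(.215,.343):
        b=box(.46,.56,y-.03,y+.03,.125,.163);print(' other',circ(b,.0115))
    b=box(.35,.67,-.2,.1,.040,.052);print(' stone',rect(b),np.median(b[:,2]))
    b=box(.35,.67,-.2,.1,.012,.052);
    print(' board',rect(b))
    b=box(.4,.65,.13,.44,.099,.111);print(' rack',rect(b),np.median(b[:,2]))
E
```

```text
scene
 bottle (array([ 0.5493, -0.2942]), np.float64(0.0036), 199)
 cap [ 0.5519 -0.2941  0.0954] [ 0.5526 -0.2942  0.0956] 57
 big side (array([0.5065, 0.2886]), np.float64(0.0013), 163)
 big top [0.5108 0.2864 0.1956] 59
 other (array([0.4954, 0.2241]), np.float64(0.0014), 72)
 other (array([0.518 , 0.3524]), np.float64(0.0015), 74)
 stone (array([504.1,  -4.6]), array([ 70.4, 209.2]), 86.32, 1321) 0.04649505972605916
 board (array([501.8, -54.4]), array([200.2, 247.3]), 86.5, 4244)
 rack (array([508. , 287.9]), array([230.1,  83.8]), 80.0, 1320) 0.1056577544003946
top
 bottle (array([ 0.5505, -0.2939]), np.float64(0.0093), 67)
 cap [ 0.5488 -0.2942  0.0953] [ 0.5493 -0.2945  0.0956] 39
 big side (array([0.5088, 0.2879]), np.float64(0.0007), 51)
 big top [0.5073 0.2863 0.1952] 54
 other (array([0.4975, 0.2242]), np.float64(0.0005), 19)
 other (array([0.5201, 0.3521]), np.float64(0.0005), 31)
 stone (array([546.7, -38.2]), array([164.7, 306.9]), 52.72, 1133) 0.04614903516914848
 board (array([524.6, -74.2]), array([236.3, 289.3]), 86.37, 3800)
 rack (array([508.4, 286.8]), array([228.1,  75.2]), 79.95, 1241) 0.10510835594643297
```

Crop check: the amber bottle with a black cap and paper label is at scene_crop (156,290), and the two purple bottles are clearly different. The middle rack handle is the tallest, with its top at z=0.196 against 0.170 for the others. Next is a planner to convert targets into tool-axis moves.

```bash
cat > plan.py <<'E'
from h import *
def go(x,y,z,jawdeg=None):
    from plant import read_state
    s=read_state();T=R.from_rotvec(s['orientation']);M=T.as_matrix()
    sh=T.inv().apply(np.array([x,y,z])-s['tool_pos'])*100
    a=np.degrees(np.arctan2(M[1,0],M[0,0]));out=0
    if jawdeg is not None:
        # turn +phi about tool z (down) lowers the world yaw
        dlt=(a-jawdeg+90)%180-90;out=np.radians(dlt)
    print('t',round(s['t'],2),'pos',s['tool_pos'].round(4),'zaxis',M[:,2].round(4),'jaw',round(a,2),'q6',round(s['q'][5],3),'F',s['force'].round(2),'open',round(s['opening'],4))
    print('shift cm',sh.round(2),'turn',round(out,3))
E
python3 -c "
from plan import *
go(.5505,-.294,.16,-3.5)"
```

```text
t 0.15 pos [ 0.1401 -0.583   0.2288] zaxis [-2.0e-04  1.4e-03 -1.0e+00] jaw -76.49 q6 -0.085 F [-0.87 -0.51 -0.13] open 0.0928
shift cm [-18.5  -46.65   6.91] turn -1.274
```

play_rows:
  increments:
    - [[-3.7,-9.3,1,-0.14],[-7.4,-18.6,2,-0.28],[-9.2,-23.3,3,-0.42],[-11,-28,3,-0.56],[-12.5,-32,3,-0.7]]
  jaw: 8
  squeeze: 15

```text
t: 0.65
tool_pos: [0.3449, -0.439, 0.2043]
orientation: [-2.986, 0.972, 0.002]
force: [-0.2, -0.0, -0.3]
opening: 0.08
```

```bash
python3 -c "
from plan import *
go(.5505,-.294,.14,-3.5)"
```

```text
t 0.65 pos [ 0.3449 -0.439   0.2043] zaxis [-6.0e-04  2.1e-03 -1.0e+00] jaw -36.07 q6 -0.368 F [-0.17 -0.01 -0.33] open 0.08
shift cm [  8.09 -23.81   6.45] turn -0.568
```

play_rows:
  increments:
    - [[1.6,-4.8,1.3,-0.14],[3.2,-9.6,2.6,-0.28],[4.9,-14.4,3.9,-0.42],[6.5,-19.1,5.2,-0.5],[8.1,-23.8,6.4,-0.57]]

```text
t: 1.15
tool_pos: [0.5427, -0.299, 0.1424]
orientation: [-3.138, 0.088, 0.002]
force: [0.3, -1.8, 0.6]
opening: 0.0803
```

```bash
python3 -c "
from plan import *
im,d,p=snap('wrist','w1')
go(.5505,-.294,.034,-3.5)"
```

```text
t 1.2 pos [ 0.5468 -0.2932  0.1398] zaxis [-4.0e-04  6.5e-03 -1.0e+00] jaw -2.78 q6 -0.53 F [-1.75  5.16 -0.9 ] open 0.0799
shift cm [ 0.38  0.13 10.58] turn 0.013
```

View pics/w1.png

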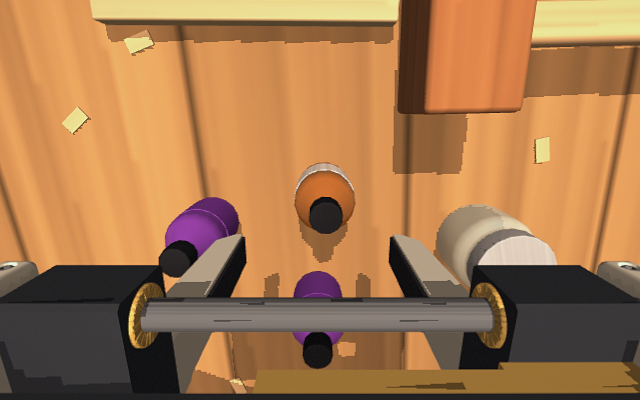

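The amber bottle is at (325,200). One purple bottle is at (318,310) behind it, and another is at (200,240). I'll check where the wrist depth puts the bottle.

```bash
python3 -c "
from fit import *
im,d,p=load('w1.npz');w=cloud(d,p)
for u,v in((325,215),(325,180),(318,350),(180,258),(515,250)): print(u,v,w[v,u].round(4))
P=w[170:240,280:370].reshape(-1,3);P=P[~np.isnan(P[:,0])]
for lo,hi in((.006,.055),(.03,.06)):
  print(circ(P[(P[:,2]>lo)&(P[:,2]<hi)],.024))
c=P[P[:,2]>.09];print(c.mean(0),c[:,0].min(),c[:,0].max(),c[:,1].min(),c[:,1].max())
print(proj(p,[[.5505,-.294,.095],[.5427,-.299,.131]]))
go=__import__('plan').go;go(.5505,-.294,.034,-3.5)"
```

```text
325 215 [ 0.5484 -0.2918  0.0946]
325 180 [ 0.55   -0.2747  0.064 ]
318 350 [ 0.538  -0.3976  0.0946]
180 258 [ 0.4477 -0.3171  0.095 ]
515 250 [ 0.6897 -0.3341  0.0741]
(array([ 0.549 , -0.2942]), np.float64(0.0003), 313)
(array([ 0.549 , -0.2948]), np.float64(0.0007), 556)
[ 0.54891466 -0.29328092  0.09431192] 0.5381276956452576 0.5599626738538961 -0.3050563108521867 -0.28253313040615047
[[328.30440603 218.15248916]
 [316.90833686 248.0255057 ]]
t 1.2 pos [ 0.5468 -0.2932  0.1398] zaxis [-4.0e-04  6.5e-03 -1.0e+00] jaw -2.78 q6 -0.53 F [-1.75  5.16 -0.9 ] open 0.0799
shift cm [ 0.38  0.13 10.58] turn 0.013
```

play_rows:
  increments:
    - [[0.2,0.1,2.5,0.01],[0.2,0.1,5.5,0.01],[0.2,0.1,8.5,0.01],[0.2,0.1,10.5,0.01],[0.2,0.1,10.5,0.01]]

```text
t: 1.7
tool_pos: [0.5458, -0.2917, 0.0303]
orientation: [-3.13, 0.092, 0.011]
force: [-0.5, 0.1, 0.7]
opening: 0.08
```

```bash
python3 -c "
from plan import *
go(.549,-.294,.034,-3.5)"
```

```text
t 1.7 pos [ 0.5458 -0.2917  0.0303] zaxis [-0.0068  0.0106 -0.9999] jaw -3.35 q6 -0.52 F [-0.48  0.1   0.66] open 0.08
shift cm [ 0.33  0.21 -0.37] turn 0.003
```

play_rows:
  increments:
    - [[0.3,0.2,-0.3,0],[0.3,0.2,-0.3,0],[0.3,0.2,-0.3,0]]

```text
t: 2.0
tool_pos: [0.5498, -0.2948, 0.0352]
orientation: [-3.131, 0.092, 0.007]
force: [0.1, -0.2, -0.1]
opening: 0.0799
```

play_rows:
  increments:
    - [[0,0,0,0],[0,0,0,0],[0,0,0,0],[0,0,0,0],[0,0,0,0]]
  jaw: 3
  squeeze: 20

```text
t: 2.5
tool_pos: [0.5496, -0.2947, 0.0352]
orientation: [-3.131, 0.092, 0.008]
force: [-1.5, -0.6, 1.6]
opening: 0.0476
```

```bash
python3 -c "
from plan import *
go(.498,-.0995,.034+.018,-3.5)"
```

```text
t 2.5 pos [ 0.5496 -0.2947  0.0352] zaxis [-0.0049  0.0092 -0.9999] jaw -3.36 q6 -0.521 F [-1.53 -0.58  1.57] open 0.0476
shift cm [ -6.3  -19.2   -1.47] turn 0.002
```

play_rows:
  increments:
    - [[0,0,-1.5,0],[0,0,-4.5,0],[0,0,-7.5,0],[0,0,-9,0],[0,0,-9,0]]

```text
t: 3.0
tool_pos: [0.5518, -0.2967, 0.1289]
orientation: [-3.134, 0.092, 0.0]
force: [0.3, -0.9, -1.6]
opening: 0.0477
```

```bash
python3 -c "
from plan import *
snap('scene','s2')
go(.498,-.0995,.12,-3.5)"
```

```text
t 3.05 pos [ 0.5508 -0.296   0.1265] zaxis [-0.0027  0.0077 -1.    ] jaw -3.36 q6 -0.521 F [ 0.29  0.58 -2.89] open 0.0476
shift cm [ -6.42 -19.3    0.81] turn 0.003
```

play_rows:
  increments:
    - [[-1,-3,0.2,0],[-2.5,-7.5,0.4,0],[-4.3,-12.5,0.6,0],[-5.6,-17,0.6,0],[-6.4,-19.2,0.6,0]]

```text
t: 3.55
tool_pos: [0.4953, -0.0967, 0.1193]
orientation: [-3.13, 0.089, 0.012]
force: [0.9, -0.5, -1.7]
opening: 0.0474
```

play_rows:
  increments:
    - [[0,0,0,0],[0,0,0,0]]

```text
t: 3.75
tool_pos: [0.494, -0.096, 0.1174]
orientation: [-3.13, 0.087, 0.017]
force: [-0.4, -1.4, -1.8]
opening: 0.0476
```

```bash
python3 -c "
from plan import *
snap('wrist','w3');snap('scene','s3')
go(.498,-.0995,.0535,-3.5)"
```

```text
t 3.85 pos [ 0.495  -0.0975  0.1184] zaxis [-0.0085  0.0101 -0.9999] jaw -3.29 q6 -0.246 F [ 0.92  0.52 -2.26] open 0.0479
shift cm [0.37 0.25 6.48] turn 0.004
```

View pics/w3.png

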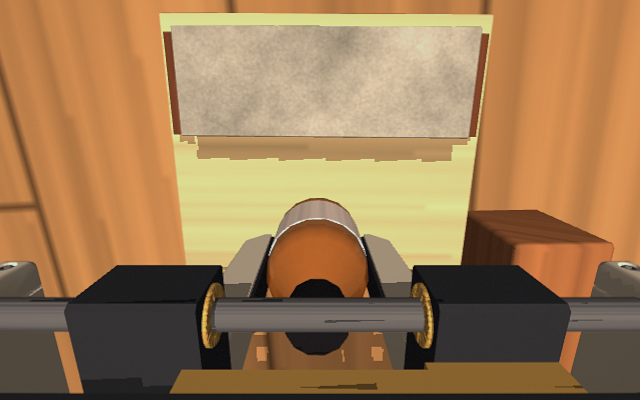

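View pics/s3.png

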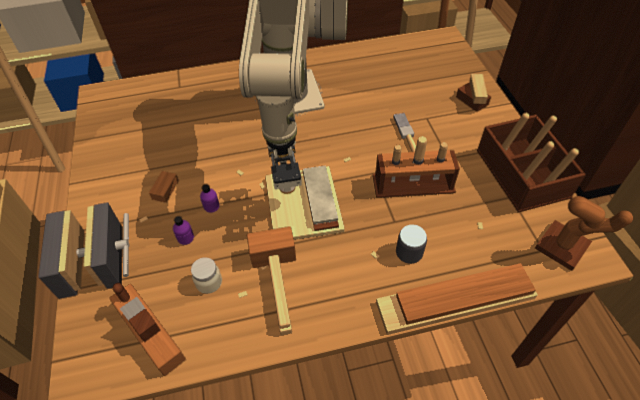

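The bottle is in the jaws at wrist (320,265), over the bare half. The stone spans (172..480, 25..137), with the mallet head to the right at (540,250). I'll refine the board and stone fit from this view.

```bash
python3 -c "
from fit import *
im,d,p=load('w3.npz');w=cloud(d,p)
A=w[:160].reshape(-1,3);A=A[~np.isnan(A[:,0])]
s=A[(A[:,2]>.042)&(A[:,2]<.05)&(A[:,0]>.38)&(A[:,0]<.62)];print('stone',rect(s),np.median(s[:,2]))
b=A[(A[:,2]>.012)&(A[:,2]<.03)];print('board pts',b[:,0].min(),b[:,0].max(),b[:,1].max(),np.median(b[:,2]))
for v in (16,20,150,200,240):
  r=w[v];k=np.where((r[:,2]>.012)&(r[:,2]<.055)&(np.arange(640)<480))[0];print(v,r[k[0]].round(4),r[k[-1]].round(4))
for u in(220,320,420):
  c=w[:160,u];k=np.where((c[:,2]>.042)&(c[:,2]<.05))[0];print(u,c[k[0]].round(4),c[k[-1]].round(4))
"
```

```text
stone (array([503.5,  -4.2]), array([ 70.5, 199.8]), 86.47, 33148) 0.04555755161758693
board pts 0.38118607152323625 0.6253602365262587 0.052466698377134226 0.017636080387006814
16 [0.3874 0.0504 0.0163] [0.6152 0.0369 0.0179]
20 [0.3876 0.0478 0.0163] [0.615  0.0342 0.0188]
150 [ 0.3826 -0.045   0.0176] [ 0.6192 -0.0577  0.0173]
200 [ 0.3796 -0.0859  0.0172] [ 0.6169 -0.098   0.0181]
240 [ 0.3771 -0.1211  0.0171] [ 0.6203 -0.1272  0.0327]
220 [0.4382 0.0347 0.0449] [ 0.429  -0.0342  0.0449]
320 [0.5022 0.0303 0.0456] [ 0.4985 -0.0386  0.045 ]
420 [0.5658 0.0267 0.0453] [ 0.5672 -0.0429  0.0467]
```

play_rows:
  increments:
    - [[0.2,0.1,1.5,0],[0.4,0.2,3.5,0],[0.4,0.2,5,0],[0.4,0.2,6.1,0],[0.4,0.2,6.1,0]]

```text
t: 4.35
tool_pos: [0.4968, -0.0991, 0.0552]
orientation: [-3.129, 0.091, 0.02]
force: [-0.7, 1.0, -1.6]
opening: 0.0478
```

play_rows:
  increments:
    - [[0,0,0,0],[0,0,0,0]]

```text
t: 4.55
tool_pos: [0.4972, -0.0994, 0.0557]
orientation: [-3.13, 0.091, 0.019]
force: [-0.9, 1.1, -2.7]
opening: 0.0481
```

```bash
python3 -c "
from plan import *
go(.498,-.0995,.0532,-3.5)"
```

```text
t 4.55 pos [ 0.4972 -0.0994  0.0557] zaxis [-0.0115  0.011  -0.9999] jaw -3.34 q6 -0.248 F [-0.86  1.1  -2.73] open 0.0481
shift cm [0.08 0.01 0.25] turn 0.003
```

play_rows:
  increments:
    - [[0,0,0.2,0],[0,0,0.3,0],[0,0,0.3,0]]

```text
t: 4.85
tool_pos: [0.4977, -0.0994, 0.0533]
orientation: [-3.13, 0.091, 0.017]
force: [0.8, -0.4, -1.4]
opening: 0.0478
```

play_rows:
  increments:
    - [[0,0,0.05,0],[0,0,0.05,0],[0,0,0.05,0],[0,0,0.05,0],[0,0,0.05,0]]
  jaw: 7.5

```text
t: 5.35
tool_pos: [0.4977, -0.0994, 0.0528]
orientation: [-3.13, 0.091, 0.017]
force: [-0.3, -0.8, 0.2]
opening: 0.0747
```

play_rows:
  increments:
    - [[0,0,-2,0],[0,0,-5,0],[0,0,-9,0],[0,0,-13,0],[0,0,-16,0]]

```text
t: 5.85
tool_pos: [0.4999, -0.1013, 0.2157]
orientation: [-3.131, 0.091, 0.013]
force: [0.3, -0.5, -0.1]
opening: 0.0751
```

```bash
python3 -c "
from plan import *
from fit import *
im,d,p=snap('wrist','w4');w=cloud(d,p).reshape(-1,3);w=w[~np.isnan(w[:,0])]
P=w[(abs(w[:,0]-.498)<.05)&(abs(w[:,1]+.0995)<.045)]
print(circ(P[(P[:,2]>.025)&(P[:,2]<.075)],.024)); c=P[(P[:,2]>.105)&(P[:,2]<.12)];print(c.mean(0))
go(.5075,.288,.235,80)"
```

```text
(array([ 0.4981, -0.0989]), np.float64(0.0003), 335)
[ 0.49810634 -0.09791439  0.11215768]
t 5.9 pos [ 0.5021 -0.102   0.221 ] zaxis [-0.0013  0.0079 -1.    ] jaw -3.34 q6 -0.248 F [ 1.24 -0.34  4.24] open 0.0749
shift cm [ -1.74 -38.98  -1.09] turn -1.454
```

View pics/w4.png

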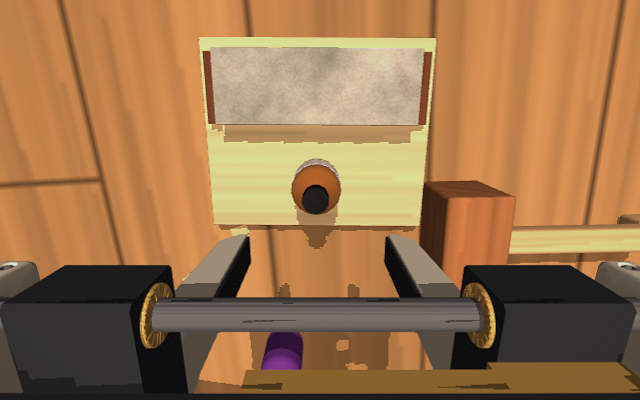

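The bottle stands upright on the bare half at (0.498,-0.099), with its cap at z=0.112. Next is the rack.

play_rows:
  increments:
    - [[0,-3,-0.3,-0.14],[-0.3,-7.5,-0.6,-0.29],[-0.6,-12,-0.9,-0.43],[-0.9,-16,-1.1,-0.58],[-1,-20,-1.1,-0.72]]
  jaw: 4.5

```text
t: 6.4
tool_pos: [0.5036, 0.0998, 0.2338]
orientation: [-2.961, -1.027, -0.003]
force: [1.1, 0.2, -0.1]
opening: 0.0457
```

```bash
python3 -c "
from plan import *
go(.5075,.288,.235,80)"
```

```text
t 6.4 pos [0.5036 0.0998 0.2338] zaxis [-7.0e-04  7.9e-03 -1.0e+00] jaw 38.26 q6 -0.578 F [ 1.1   0.15 -0.14] open 0.0457
shift cm [ 11.96 -14.53   0.03] turn -0.728
```

play_rows:
  increments:
    - [[2.8,-3.4,0,-0.15],[5.8,-7,0,-0.3],[8.7,-10.6,0,-0.45],[11,-13.4,0,-0.6],[12,-14.5,0,-0.73]]

```text
t: 6.9
tool_pos: [0.5072, 0.2913, 0.2348]
orientation: [-2.39, -2.027, -0.007]
force: [-0.5, -1.1, -0.2]
opening: 0.0452
```

play_rows:
  increments:
    - [[0,0,0,-0.02],[0,0,0,-0.02]]

```text
t: 7.1
tool_pos: [0.5068, 0.2913, 0.2342]
orientation: [-2.371, -2.049, -0.006]
force: [0.5, -0.6, -0.3]
opening: 0.045
```

```bash
python3 -c "
from plan import *
from fit import *
im,d,p=snap('wrist','w5');w=cloud(d,p);np.save('w5c.npy',w);w=w.reshape(-1,3);w=w[~np.isnan(w[:,0])]
for c,r,z in(((.5075,.288),.0145,.185),((.496,.224),.0115,.16),((.519,.352),.0115,.16)):
  P=w[(np.hypot(w[:,0]-c[0],w[:,1]-c[1])<.03)&(w[:,2]>.12)]
  Q=P[P[:,2]<z]
  print(circ(Q,r) if len(Q)>10 else len(Q),P[P[:,2]>z+.007].mean(0))
go(.5075,.288,.132,80)"
```

```text
(array([0.5086, 0.288 ]), np.float64(0.0004), 715) [0.49190161 0.28918778 0.3034255 ]
(array([0.497 , 0.2235]), np.float64(0.0004), 437) [0.48117994 0.22565957 0.31327024]
(array([0.5197, 0.3525]), np.float64(0.0004), 433) [0.50510328 0.36018386 0.30877285]
t 7.15 pos [0.5071 0.2906 0.2344] zaxis [-0.0018  0.008  -1.    ] jaw 81.56 q6 -0.996 F [-0.46 -0.31  0.41] open 0.0449
shift cm [-0.33  0.11 10.24] turn 0.027
```

View pics/w5.png

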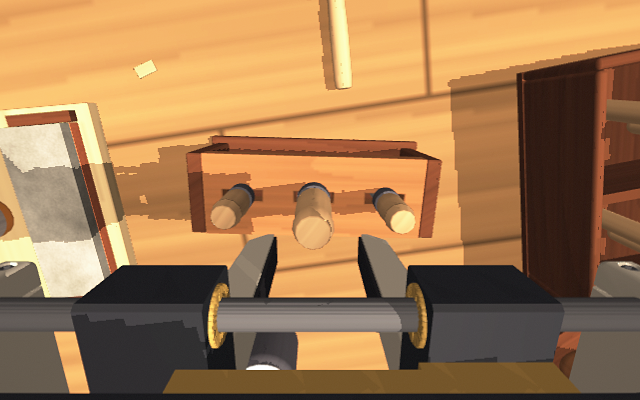

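Big handle is at wrist (313,220), the tallest of the three, with its axis at (0.5085,0.288). The handle row gives a rack yaw of -10°. Descending around it now.

play_rows:
  increments:
    - [[-0.3,0.2,1.5,0.03],[-0.3,0.2,4,0.03],[-0.3,0.2,6.5,0.03],[-0.3,0.2,9,0.03],[-0.3,0.2,10,0.03]]

```text
t: 7.65
tool_pos: [0.5067, 0.2858, 0.1303]
orientation: [-2.408, -2.005, 0.002]
force: [-0.8, -0.0, 0.5]
opening: 0.0448
```

play_rows:
  increments:
    - [[0,0,0,0],[0,0,0,0]]

```text
t: 7.85
tool_pos: [0.5067, 0.285, 0.1302]
orientation: [-2.41, -2.002, 0.003]
force: [1.9, -0.3, -0.9]
opening: 0.0453
```

```bash
python3 -c "
from plan import *
go(.5085,.288,.132,80)"
```

```text
t 7.85 pos [0.5067 0.285  0.1302] zaxis [-0.0071  0.0052 -1.    ] jaw 79.45 q6 -0.969 F [ 1.89 -0.35 -0.94] open 0.0453
shift cm [ 0.33  0.12 -0.18] turn -0.01
```

play_rows:
  increments:
    - [[0.3,0.1,-0.1,-0.01],[0.3,0.1,-0.1,-0.01],[0.3,0.1,-0.1,-0.01]]

```text
t: 8.15
tool_pos: [0.509, 0.2881, 0.1324]
orientation: [-2.4, -2.015, 0.0]
force: [-0.3, -0.1, 0.9]
opening: 0.0451
```

play_rows:
  increments:
    - [[0,0,0,0],[0,0,0,0],[0,0,0,0],[0,0,0,0],[0,0,0,0]]
  jaw: 2
  squeeze: 30

```text
t: 8.65
tool_pos: [0.5091, 0.2883, 0.1327]
orientation: [-2.4, -2.015, -0.0]
force: [0.7, -0.3, 3.0]
opening: 0.0289
```

```bash
python3 -c "
from plan import *
go(.5085,.288,.132+.078,80)
im,d,p=snap('scene','s6');cv2.imwrite('pics/s6c.png',cv2.resize(im[90:230,330:530],(800,560),interpolation=cv2.INTER_CUBIC))"
```

```text
t 8.65 pos [0.5091 0.2883 0.1327] zaxis [-0.0048  0.0062 -1.    ] jaw 80.03 q6 -0.976 F [ 0.72 -0.34  3.01] open 0.0289
shift cm [ 0.   -0.1  -7.73] turn 0.001
```

View pics/s6c.png

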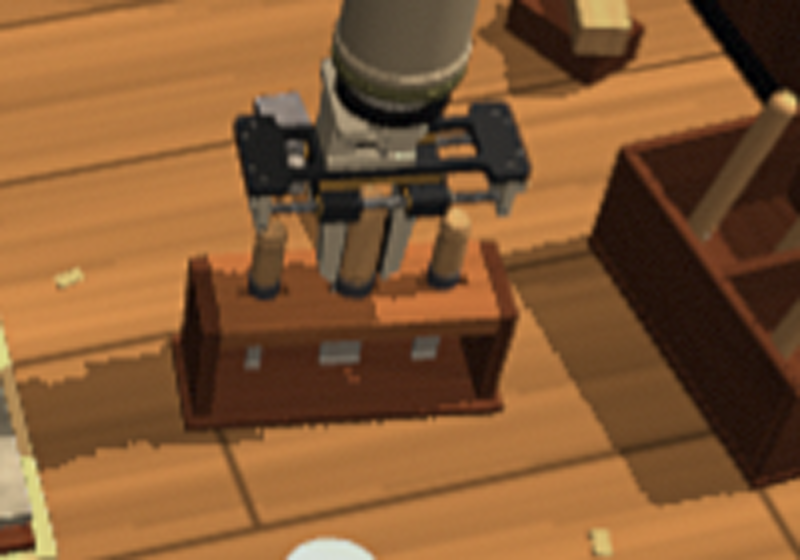

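Gripped: opening 28.9 mm, grasp point about 36 mm above the foot, so 121 mm from the edge. Plan: raise it until the tip is about 7 mm deep in the slot, then swing the gripper outward along tool +y on an arc with a light grip, so the blade pivots over the slot lip.

play_rows:
  increments:
    - [[0,0,-1.5,0],[0,0,-3.5,0],[0,0,-5.5,0],[0,0,-7,0],[0,0,-7,0]]

```text
t: 9.2
tool_pos: [0.5109, 0.2885, 0.2061]
orientation: [-2.401, -2.016, -0.008]
force: [0.4, -0.1, -0.8]
opening: 0.0284
```

play_rows:
  increments:
    - [[0,0,0,0],[0,0,0,0]]

```text
t: 9.4
tool_pos: [0.5106, 0.2883, 0.2054]
orientation: [-2.401, -2.016, -0.006]
force: [0.4, 0.3, -2.4]
opening: 0.0284
```

```bash
python3 -c "
from plan import *
from fit import *
im,d,p=snap('scene','s7');cv2.imwrite('pics/s7c.png',cv2.resize(im[70:210,330:530],(800,560),interpolation=cv2.INTER_CUBIC))
im,d,p=snap('wrist','w7')
go(.5085,.288,.1327+.078,80)"
```

```text
t 9.5 pos [0.5103 0.2882 0.2049] zaxis [-0.0021  0.0074 -1.    ] jaw 80.03 q6 -0.976 F [ 0.04 -0.32 -1.96] open 0.0285
shift cm [-0.05 -0.18 -0.58] turn 0.0
```

View pics/s7c.png

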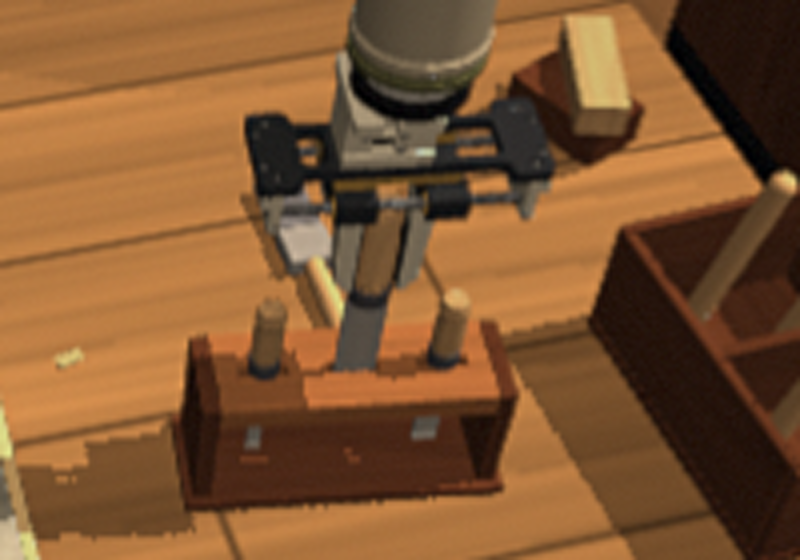

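View pics/w7.png

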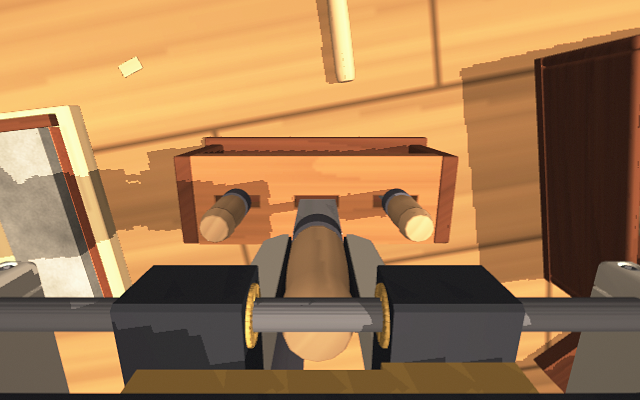

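The blade tip is still in the slot (wrist (317,200)) and the chisel rose with the gripper, so no slip. Light grip now, and the first 20° of pivot.

play_rows:
  increments:
    - [[0,0,-0.5,0],[0,1,-0.5,0],[0,2.1,-0.4,0],[0,3,-0.2,0],[0,4,0,0]]
  squeeze: 10

```text
t: 10.0
tool_pos: [0.5508, 0.2811, 0.2045]
orientation: [-2.401, -2.015, -0.005]
force: [-0.9, 0.3, -1.3]
opening: 0.0287
```

play_rows:
  increments:
    - [[0,0,0,0],[0,0,0,0]]

```text
t: 10.2
tool_pos: [0.5513, 0.2808, 0.2041]
orientation: [-2.402, -2.014, -0.005]
force: [-0.5, -0.0, -2.4]
opening: 0.0289
```

```bash
python3 -c "
from plan import *
from fit import *
im,d,p=snap('scene','s8');cv2.imwrite('pics/s8c.png',cv2.resize(im[70:210,330:530],(800,560),interpolation=cv2.INTER_CUBIC))
im,d,p=snap('wrist','w8')
go(.5085,.288,.1327+.078,80)"
```

```text
t 10.3 pos [0.5509 0.281  0.2044] zaxis [-0.0019  0.0075 -1.    ] jaw 80.0 q6 -1.013 F [-0.78  0.77 -1.34] open 0.0287
shift cm [-0.05 -4.3  -0.62] turn 0.0
```

View pics/s8c.png

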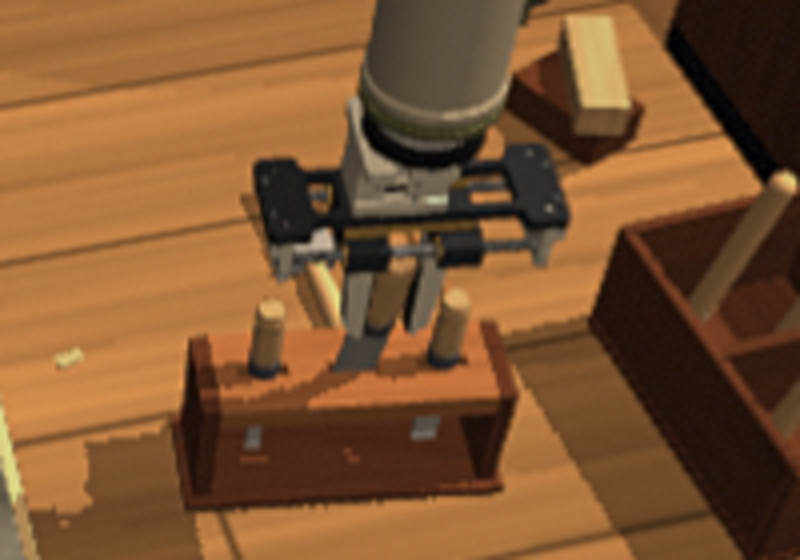

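View pics/w8.png

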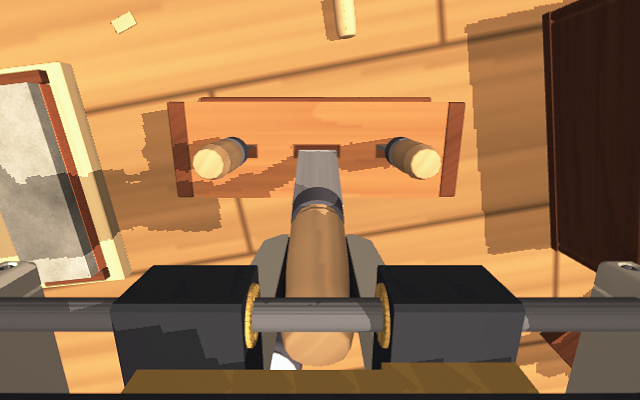

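The pivot works: the blade leans on the lip and the handle is tilting. Continuing to 45°.

play_rows:
  increments:
    - [[0,0.8,0.35,0],[0,1.7,0.8,0],[0,2.5,1.3,0],[0,3.3,1.9,0],[0,4.1,2.5,0]]

```text
t: 10.8
tool_pos: [0.5922, 0.2738, 0.1787]
orientation: [-2.402, -2.015, -0.005]
force: [-0.8, -0.4, 1.8]
opening: 0.029
```

play_rows:
  increments:
    - [[0,0,0,0],[0,0,0,0]]

```text
t: 11.0
tool_pos: [0.5924, 0.2736, 0.1785]
orientation: [-2.402, -2.014, -0.005]
force: [0.1, 0.0, 1.3]
opening: 0.0289
```

```bash
python3 -c "
from plan import *
from fit import *
im,d,p=snap('scene','s9');cv2.imwrite('pics/s9c.png',cv2.resize(im[70:210,330:530],(800,560),interpolation=cv2.INTER_CUBIC))
im,d,p=snap('wrist','w9')
go(.5085,.288,.2107,80)"
```

```text
t 11.1 pos [0.5921 0.2738 0.1788] zaxis [-0.0017  0.0073 -1.    ] jaw 80.0 q6 -1.047 F [-0.34  0.31  0.03] open 0.029
shift cm [-0.04 -8.49 -3.16] turn -0.0
```

View pics/s9c.png

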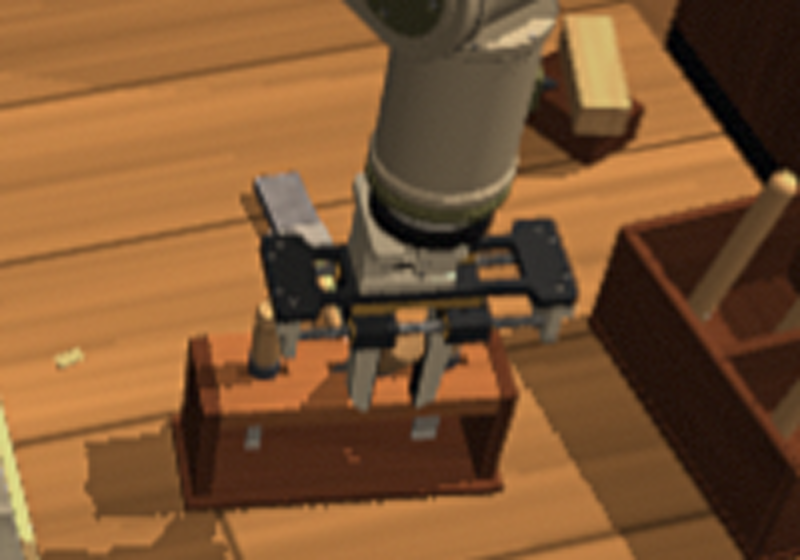

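View pics/w9.png

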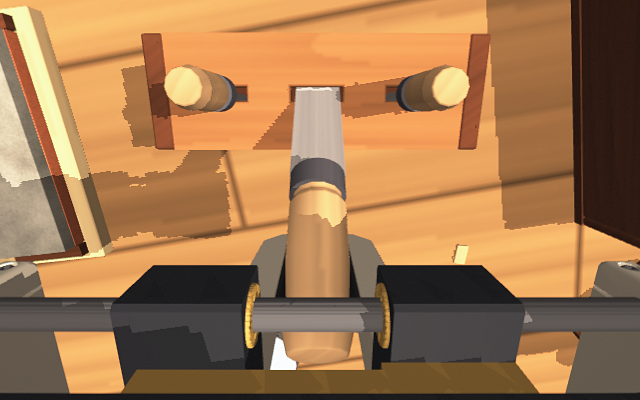

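The blade lies over the lip with its tip in the slot at wrist (317,90). I'll measure the slant and edge level from wrist depth on the blade face.

```bash
cat > ang.py <<'E'
from fit import *
def ang(f,v0,v1,u0=300,u1=336):
    im,d,p=load(f);w=cloud(d,p);P=w[v0:v1,u0:u1].reshape(-1,3);P=P[~np.isnan(P[:,0])]
    for _ in range(5):
        c=P.mean(0);U,S,V=np.linalg.svd(P-c,full_matrices=False);n=V[2]*np.sign(V[2][2]);r=(P-c)@n
        P=P[abs(r)<max(.0015,2*r.std())]
    # blade plane: slant = angle of plane from horizontal; heading of steepest descent
    print('n',n.round(4),'slant from horizontal',round(np.degrees(np.arccos(n[2])),2),'heading',round(np.degrees(np.arctan2(n[1],n[0])),2),'rms',r.std().round(5),len(P))
    return w
E
python3 -c "
from ang import *
w=ang('w9.npz',100,150)
for v in range(82,160,6): print(v,w[v,318].round(4))
w=ang('w9.npz',100,150,308,328)
"
```

```text
n [-0.7982  0.1387  0.5862] slant from horizontal 54.11 heading 170.14 rms 0.00041 1786
82 [0.5008 0.2902 0.1051]
88 [0.5039 0.2898 0.0954]
94 [0.5083 0.2889 0.1054]
100 [0.5122 0.2882 0.1087]
106 [0.5161 0.2874 0.1166]
112 [0.5198 0.2868 0.1201]
118 [0.5233 0.2861 0.1254]
124 [0.5268 0.2854 0.1297]
130 [0.53   0.2848 0.135 ]
136 [0.5333 0.2842 0.1379]
142 [0.5362 0.2836 0.1439]
148 [0.5392 0.2831 0.1476]
154 [0.5421 0.2825 0.1518]
n [-0.7982  0.1394  0.5861] slant from horizontal 54.12 heading 170.1 rms 0.00041 994
```

```bash
python3 -c "
from ang import *
im,d,p=load('w9.npz');w=cloud(d,p)
h=np.array([np.cos(np.radians(-10)),np.sin(np.radians(-10))])
G=np.array([.5921,.2738,.1788+.008])
for v in list(range(90,290,8))+list(range(336,360,4)):
  q=w[v,318]; print(v,q.round(4),'h',round((q[:2]-G[:2])@h*1e3,1),'z',round((q[2]-G[2])*1e3,1))
"
```

```text
90 [0.5054 0.2895 0.0979] h -88.1 z -88.9
98 [0.5109 0.2884 0.1076] h -82.5 z -79.2
106 [0.5161 0.2874 0.1166] h -77.2 z -70.2
114 [0.521  0.2865 0.1225] h -72.3 z -64.3
122 [0.5256 0.2856 0.1281] h -67.5 z -58.7
130 [0.53   0.2848 0.135 ] h -63.1 z -51.8
138 [0.5342 0.284  0.1409] h -58.8 z -45.9
146 [0.5384 0.2832 0.1454] h -54.6 z -41.4
154 [0.5421 0.2825 0.1518] h -50.8 z -35.0
162 [0.5432 0.2821 0.174 ] h -49.6 z -12.8
170 [0.5463 0.2815 0.1785] h -46.4 z -8.3
178 [0.5496 0.2809 0.1815] h -43.1 z -5.3
186 [0.5527 0.2803 0.1849] h -39.9 z -1.9
194 [0.5552 0.2798 0.1904] h -37.4 z 3.6
202 [0.5578 0.2793 0.1944] h -34.7 z 7.6
210 [0.5606 0.2788 0.1974] h -31.9 z 10.6
218 [0.5632 0.2783 0.2005] h -29.3 z 13.7
226 [0.565  0.2779 0.2055] h -27.4 z 18.7
234 [0.5673 0.2775 0.2087] h -25.0 z 21.9
242 [0.57   0.277  0.2108] h -22.4 z 24.0
250 [0.572  0.2766 0.214 ] h -20.3 z 27.2
258 [0.5743 0.2762 0.2165] h -17.9 z 29.7
266 [0.5757 0.2759 0.2207] h -16.6 z 33.9
274 [0.5782 0.2754 0.2221] h -13.9 z 35.3
282 [0.5811 0.2749 0.2231] h -11.0 z 36.3
336 [0.5918 0.2729 0.24  ] h -0.1 z 53.2
340 [0.5934 0.2726 0.24  ] h 1.4 z 53.2
344 [0.5944 0.2724 0.2408] h 2.5 z 54.0
348 [0.5951 0.2723 0.2418] h 3.2 z 55.0
352 [0.5978 0.2718 0.2404] h 6.0 z 53.6
356 [0.6015 0.2712 0.238 ] h 9.7 z 51.2
```

```bash
cat > ax.py <<'E'
from ang import *
def ax(f,tcp,yaw=-10,u=318,vb=(100,150),vh=(175,285)):
    im,d,p=load(f);w=cloud(d,p);h=np.array([np.cos(np.radians(yaw)),np.sin(np.radians(yaw))])
    G=np.array(tcp)+[0,0,.008]
    res=[]
    for (a,b),off in((vb,2.),(vh,14.5)):
        Q=w[a:b,u-4:u+5].reshape(-1,3);Q=Q[~np.isnan(Q[:,0])];H=(Q[:,:2]-G[:2])@h*1e3;Z=(Q[:,2]-G[2])*1e3
        vx,vz,x0,z0=cv2.fitLine(np.float32(np.c_[H,Z]),cv2.DIST_HUBER,0,.01,.01).ravel()
        if vz<0:vx,vz=-vx,-vz
        perp=(-vz*x0+vx*z0)-off
        print(f,(a,b),'elev',round(float(np.degrees(np.arctan2(vz,vx))),2),'axis off G (up-left perp) mm',round(float(perp),1))
    return w,h,G
E
python3 -c "
from ax import *
ax('w7.npz',[.5103,.2882,.2049],vb=(202,212),vh=(240,290))
ax('w8.npz',[.5509,.281,.2044],vb=(160,180),vh=(220,285))
ax('w9.npz',[.5921,.2738,.1788])
"
```

```text
w7.npz (202, 212) elev 90.47 axis off G (up-left perp) mm 1.6
w7.npz (240, 290) elev 89.2 axis off G (up-left perp) mm 0.9
w8.npz (160, 180) elev 74.06 axis off G (up-left perp) mm 9.8
w8.npz (220, 285) elev 71.37 axis off G (up-left perp) mm 8.9
w9.npz (100, 150) elev 54.18 axis off G (up-left perp) mm 18.7
w9.npz (175, 285) elev 53.18 axis off G (up-left perp) mm 17.8
```

Key finding: the blade is at 53.5° from horizontal, because the chisel pivots about a point about 30 mm above the nominal grasp point (the handle bulges there). With the true pivot arm at about 150 mm, I still need +19 mm along tool y and 10 mm down to reach 45°.

play_rows:
  increments:
    - [[0,0.5,0.1,0],[0,1,0.35,0],[0,1.5,0.7,0],[0,2,1,0],[0,2,1,0]]

```text
t: 11.6
tool_pos: [0.6122, 0.27, 0.1678]
orientation: [-2.402, -2.014, -0.004]
force: [-1.1, 0.8, -2.6]
opening: 0.0286
```

play_rows:
  increments:
    - [[0,0,0,0],[0,0,0,0],[0,0,0,0]]
  squeeze: 60

```text
t: 11.9
tool_pos: [0.6121, 0.2701, 0.168]
orientation: [-2.402, -2.014, -0.004]
force: [-0.9, -0.2, -0.5]
opening: 0.028
```

```bash
python3 -c "
from plan import *
im,d,p=snap('wrist','w10')
go(.5085,.288,.2107,80)
from plant import read_state
from ax import *
ax('w10.npz',read_state()['tool_pos'],vb=(95,140),vh=(170,280)); ang('w10.npz',95,140)"
```

```text
t 11.95 pos [0.6121 0.2701 0.168 ] zaxis [-0.0023  0.007  -1.    ] jaw 79.97 q6 -1.062 F [-1.78  0.6  -1.3 ] open 0.0281
shift cm [ -0.02 -10.53  -4.24] turn -0.0
w10.npz (95, 140) elev 44.98 axis off G (up-left perp) mm 22.6
w10.npz (170, 280) elev 44.75 axis off G (up-left perp) mm 21.9
n [-0.6979  0.1212  0.7059] slant from horizontal 45.1 heading 170.15 rms 0.00047 1613
```

View pics/w10.png

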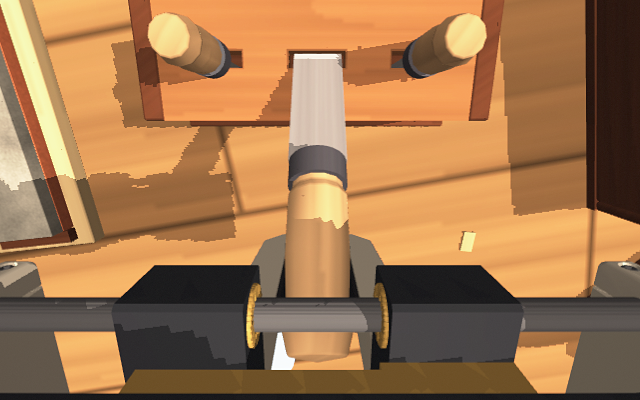

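Slant is now 45.0° (blade) and 44.8° (handle), and the grip is at 60 N. I'll withdraw along the blade axis, then lift.

play_rows:
  increments:
    - [[0,0.4,-0.4,0],[0,1,-1,0],[0,1.6,-1.8,0],[0,1.8,-2.8,0],[0,1.8,-4,0]]

```text
t: 12.45
tool_pos: [0.6305, 0.2664, 0.2088]
orientation: [-2.403, -2.014, -0.005]
force: [0.0, 0.1, -1.1]
opening: 0.0282
```

play_rows:
  increments:
    - [[0,0,-0.5,0],[0,0,-0.5,0],[0,0,-0.5,0]]

```text
t: 12.75
tool_pos: [0.6305, 0.2664, 0.214]
orientation: [-2.403, -2.014, -0.005]
force: [-1.5, -0.8, -2.2]
opening: 0.0281
```

```bash
python3 -c "
from plan import *
im,d,p=snap('wrist','w11')
go(.5085,.288,.2107,80)
from plant import read_state
from ax import *
T=read_state()['tool_pos']
w,h,G=ax('w11.npz',T,vb=(95,140),vh=(170,280)); ang('w11.npz',95,140)
for v in range(40,80,3): print(v,((w[v,318][:2]-G[:2])@h*1e3).round(1),((w[v,318][2]-G[2])*1e3).round(1))
"
```

```text
t 12.8 pos [0.6302 0.2663 0.2134] zaxis [-0.0025  0.0068 -1.    ] jaw 79.95 q6 -1.075 F [ 0.35  0.01 -1.97] open 0.028
shift cm [ 1.000e-02 -1.236e+01  3.200e-01] turn -0.001
w11.npz (95, 140) elev 45.73 axis off G (up-left perp) mm 22.5
w11.npz (170, 280) elev 45.56 axis off G (up-left perp) mm 21.8
n [-0.7068  0.1233  0.6966] slant from horizontal 45.85 heading 170.1 rms 0.00046 1607
40 -143.5 -211.4
43 -140.9 -212.3
46 -138.2 -212.8
49 -119.1 -117.6
52 -116.8 -116.1
55 -114.7 -116.3
58 -106.9 -77.3
61 -104.7 -74.2
64 -102.3 -69.5
67 -100.5 -68.7
70 -98.2 -64.4
73 -96.5 -64.2
76 -94.6 -62.7
79 -92.7 -60.4
```

View pics/w11.png

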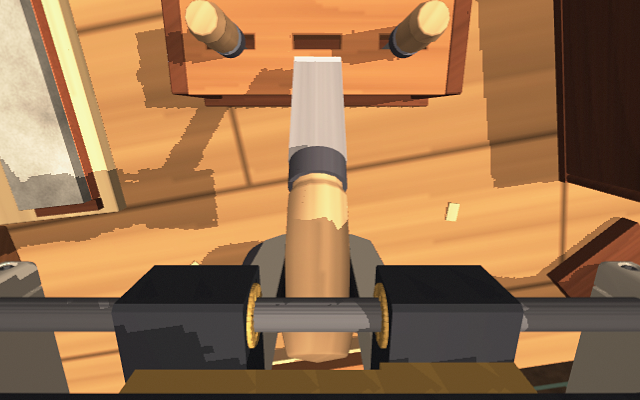

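The chisel is out of the slot, free, and steady at about 45.7°. I'll lift it clear of the other handles, then traverse to the stone.

play_rows:
  increments:
    - [[0,0.2,-1.5,0],[0,0.4,-3.5,0],[0,0.4,-5.5,0],[0,0.4,-6.5,0],[0,0.4,-6.5,0]]

```text
t: 13.3
tool_pos: [0.6352, 0.2655, 0.2811]
orientation: [-2.403, -2.015, -0.009]
force: [0.2, 0.0, -1.1]
opening: 0.0283
```

```bash
python3 -c "
from plan import *
go(.609,-.0106,.27,86.5)"
```

```text
t 13.3 pos [0.6352 0.2655 0.2811] zaxis [ 0.0011  0.008  -1.    ] jaw 79.95 q6 -1.077 F [ 0.15  0.02 -1.13] open 0.0283
shift cm [-27.66   2.23   0.89] turn -0.114
```

play_rows:
  increments:
    - [[-1.5,0.1,0,-0.02],[-4.5,0.4,0.2,-0.04],[-8,0.7,0.4,-0.06],[-11.5,1,0.6,-0.08],[-15,1.3,0.7,-0.1]]

```text
t: 13.8
tool_pos: [0.6209, 0.1144, 0.2712]
orientation: [-2.297, -2.133, -0.007]
force: [0.8, -0.5, -1.9]
opening: 0.0277
```

```bash
python3 -c "
from plan import *
go(.609,-.0106,.26,86.5)"
```

```text
t 13.8 pos [0.6209 0.1144 0.2712] zaxis [-0.0012  0.0078 -1.    ] jaw 85.75 q6 -1.4 F [ 0.78 -0.5  -1.91] open 0.0277
shift cm [-12.57  -0.26   1.02] turn -0.013
```

play_rows:
  increments:
    - [[-3.5,-0.1,0.3,-0.01],[-7,-0.2,0.6,-0.01],[-10,-0.2,0.9,-0.01],[-12,-0.3,1,-0.01],[-12.6,-0.3,1,-0.01]]

```text
t: 14.3
tool_pos: [0.6077, -0.013, 0.2587]
orientation: [-2.288, -2.141, -0.004]
force: [0.2, 0.3, -1.6]
opening: 0.0278
```

play_rows:
  increments:
    - [[0,0,0.5,0],[0,0,0.5,0],[0,0,0.5,0]]

```text
t: 14.6
tool_pos: [0.6074, -0.0117, 0.253]
orientation: [-2.286, -2.142, -0.003]
force: [-0.0, 0.7, -1.2]
opening: 0.0282
```

```bash
python3 -c "
from plan import *
im,d,p=snap('wrist','w12')
go(.609,-.0106,.1665,86.5)
from plant import read_state
from ax import *
T=read_state()['tool_pos']
w,h,G=ax('w12.npz',T,yaw=-3.5,vb=(95,140),vh=(170,280)); ang('w12.npz',95,140)
for v in range(52,70,2): print(v,w[v,318].round(4))
"
```

```text
t 14.65 pos [ 0.6076 -0.0118  0.2533] zaxis [-0.004   0.0079 -1.    ] jaw 86.26 q6 -1.614 F [-0.42 -0.64 -1.59] open 0.0281
shift cm [0.06 0.17 8.68] turn -0.004
w12.npz (95, 140) elev 45.77 axis off G (up-left perp) mm 22.4
w12.npz (170, 280) elev 45.36 axis off G (up-left perp) mm 21.5
n [-0.7156  0.0463  0.697 ] slant from horizontal 45.81 heading 176.3 rms 0.00046 1617
52 [ 0.4742 -0.0012  0.0456]
54 [ 0.4761 -0.0014  0.0453]
56 [ 0.4779 -0.0015  0.045 ]
58 [ 0.5004 -0.0044  0.1843]
60 [ 0.5018 -0.0045  0.1858]
62 [ 0.5033 -0.0047  0.1879]
64 [ 0.505  -0.0048  0.1915]
66 [ 0.5062 -0.0049  0.1924]
68 [ 0.5075 -0.005   0.1929]
```

View pics/w12.png

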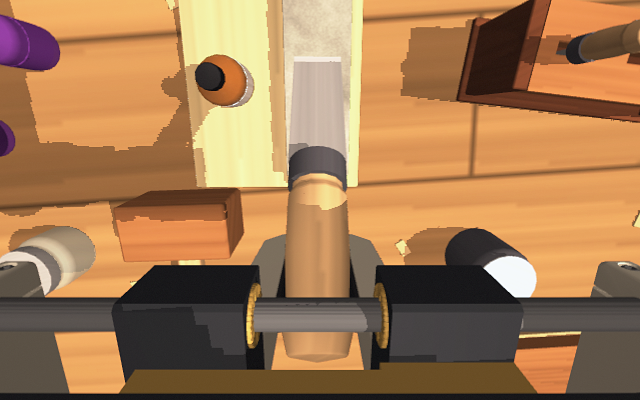

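The bottle is still upright at wrist (222,82), and the blade is over the stone with its edge at (318,58), z≈0.183. Lowering about 8.6 cm.

play_rows:
  increments:
    - [[0,0.1,1.5,0],[0,0.2,3.5,0],[0,0.2,5.5,0],[0,0.2,7,0],[0,0.2,7.6,0]]

```text
t: 15.15
tool_pos: [0.608, -0.0107, 0.1744]
orientation: [-2.284, -2.141, -0.0]
force: [-1.2, -0.3, -1.6]
opening: 0.0277
```

play_rows:
  increments:
    - [[0,0,0,0],[0,0,0,0],[0,0,0,0]]

```text
t: 15.45
tool_pos: [0.6087, -0.0107, 0.1755]
orientation: [-2.285, -2.142, -0.002]
force: [0.1, -0.1, -1.3]
opening: 0.0282
```

```bash
python3 -c "
from plan import *
im,d,p=snap('wrist','w13')
go(.609,-.0106,.1665,86.5)
from plant import read_state
from ax import *
T=read_state()['tool_pos']
w,h,G=ax('w13.npz',T,yaw=-3.5,vb=(95,140),vh=(170,280)); ang('w13.npz',95,140)
for v in range(52,68,2): print(v,w[v,318].round(4))
"
```

```text
t 15.5 pos [ 0.6087 -0.0108  0.1757] zaxis [-0.0057  0.0081 -1.    ] jaw 86.29 q6 -1.614 F [ 0.08 -0.79 -1.55] open 0.0281
shift cm [0.01 0.03 0.92] turn -0.004
w13.npz (95, 140) elev 45.82 axis off G (up-left perp) mm 22.6
w13.npz (170, 280) elev 45.32 axis off G (up-left perp) mm 21.6
n [-0.7151  0.0452  0.6976] slant from horizontal 45.76 heading 176.39 rms 0.00046 1611
52 [ 0.488 -0.002  0.046]
54 [ 0.4894 -0.0021  0.0455]
56 [ 0.4909 -0.0022  0.0455]
58 [ 0.5016 -0.0035  0.107 ]
60 [ 0.5031 -0.0036  0.1092]
62 [ 0.5048 -0.0038  0.113 ]
64 [ 0.506  -0.0039  0.1133]
66 [ 0.5076 -0.004   0.1165]
```

play_rows:
  increments:
    - [[0,0,0.5,0],[0,0,0.9,0],[0,0,0.9,0],[0,0,0.9,0]]

```text
t: 15.9
tool_pos: [0.6085, -0.0107, 0.1664]
orientation: [-2.285, -2.142, -0.002]
force: [-0.8, 0.4, -0.7]
opening: 0.0282
```

play_rows:
  increments:
    - [[0,0,0,0],[0,0,0,0],[0,0,0,0]]

```text
t: 16.2
tool_pos: [0.6085, -0.0107, 0.1665]
orientation: [-2.285, -2.142, -0.002]
force: [-0.5, 0.2, -1.2]
opening: 0.0278
```

```bash
python3 -c "
from plan import *
im,d,p=snap('wrist','w14');snap('scene','s14');snap('top','t14')
go(.609,-.0106,.1665,86.5)
from plant import read_state
from ax import *
s=read_state();T=s['tool_pos'];print(abs(s['dq']).max())
w,h,G=ax('w14.npz',T,yaw=-3.5,vb=(95,140),vh=(170,280)); ang('w14.npz',95,140)
for v in range(54,68,2): print(v,w[v,318].round(4),w[v,302].round(4),w[v,334].round(4))
wr=w.reshape(-1,3);P=wr[(abs(wr[:,0]-.498)<.045)&(abs(wr[:,1]+.099)<.045)]
print('bottle',circ(P[(P[:,2]>.025)&(P[:,2]<.075)],.024),P[P[:,2]>.105].mean(0))
"
```

```text
t 16.35 pos [ 0.6085 -0.0107  0.1664] zaxis [-0.0061  0.0081 -0.9999] jaw 86.29 q6 -1.614 F [ 0.76 -0.42 -1.76] open 0.0278
shift cm [ 0.02  0.05 -0.01] turn -0.004
0.0030931084933269537
w14.npz (95, 140) elev 45.87 axis off G (up-left perp) mm 22.8
w14.npz (170, 280) elev 45.11 axis off G (up-left perp) mm 21.7
n [-0.7135  0.0435  0.6993] slant from horizontal 45.63 heading 176.51 rms 0.00048 1614
54 [ 0.4906 -0.0022  0.0452] [ 0.4898 -0.0149  0.045 ] [0.4914 0.0104 0.0449]
56 [ 0.4923 -0.0023  0.0467] [ 0.4913 -0.015   0.045 ] [0.493  0.0103 0.046 ]
58 [ 0.5013 -0.0035  0.0968] [ 0.5007 -0.0138  0.0971] [0.502  0.0068 0.0973]
60 [ 0.5029 -0.0036  0.0995] [ 0.5022 -0.0138  0.0996] [0.5035 0.0066 0.0993]
62 [ 0.5046 -0.0037  0.1033] [ 0.504  -0.0138  0.1042] [0.5051 0.0063 0.103 ]
64 [ 0.5059 -0.0038  0.1047] [nan nan nan] [0.5064 0.0062 0.1039]
66 [ 0.5071 -0.0039  0.1048] [ 0.5064 -0.0139  0.1043] [0.5079 0.006  0.1061]
bottle (array([ 0.4978, -0.0986]), np.float64(0.0004), 1100) [ 0.49809179 -0.09737081  0.1119032 ]
```

View pics/s14.png

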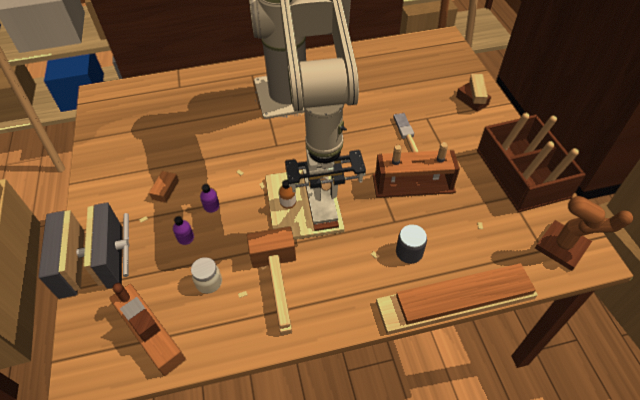

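View pics/w14.png

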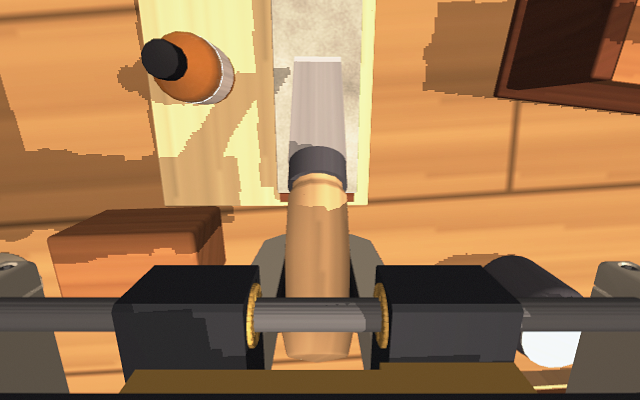

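The edge is about 5 cm above the stone, slanted about 45.5° and level. The bottle is upright, and the other things are where they were in the scene image. Handing in.

```bash
python3 -c "
from plant import *
print(close_job())"
```

```text
the job is handed in; nothing more can be done
None
```

The job is handed in at about 16.4 s of the 45 s allowed; no verdict is reported.

**Bottle:** I stood the amber oil bottle on the bare half of the board and let go. The last wrist view has it upright at (0.498, -0.099), with the cap at z = 0.112.

**Chisel:** I drew the big chisel from the middle slot. The moves cannot tilt the tool, so I pivoted the chisel in a light 10 N grip against the rack's slot edge, then held it at 60 N.

| Last check | Result |
|---|---|
| Slant from horizontal | 45.6–45.9° by the blade, 45.1° by the handle |
| Edge height above the stone | about 50 mm (z about 0.096) |
| Edge level side to side | within the depth noise, under 1 mm |
| Edge position | near the middle of the stone |
| Force on the gripper | about the chisel's weight (1–2 N) |
| Other things | all look unmoved in the last scene picture |

**Disagreements:**
- My first 45° pivot gave only about 36° of tilt, because the handle turned about a point some 30 mm above the nominal grasp point. I measured that and corrected it before leaving the rack.
- The slant settled about 0.8° when the blade came out of the slot, then held steady.
- The tool stayed about 0.5° off vertical throughout.

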